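# Turn the nest wheel and load a lock barrel

### The job

Turn the wheel of the pinning station with a light fingertip on its smooth rim until the open cup (the one marked by the broad bar on the rim) shows fully in the window of the black cover, then stand the brass lock barrel shank-down through the window, lower it gently until it is fully home in the cup, and let go. Never press on the station harder than about 20 N, with the fingers or with the barrel, and leave the other things on the bench alone.

Things in the scene. Friction and masses are not known exactly. Their poses are not given: they have to be found in the camera images.
- station: Lock-barrel pinning station, fixed: grey round tub 266 mm across, wall top 38 mm above the bench, holding a flat level aluminium wheel 250 mm across and over its middle a black eight-sided cover with a skirt (top 72 mm above the bench, 4 mm thick, reaching 72 mm from the axis). Wheel has no handle: press a shut fingertip on its bare rim and drag it round the axis, in strokes. Origin: underside, on the wheel's axis; z up, -x to the window.
- axis (a point): Point on the wheel's vertical axis, 43 mm above the bench. Bare smooth rim: 75 to 125 mm from the axis, best dragged at 107. A screw sets the wheel's height: the rim's face is 40 to 46 mm above the bench, unknown, constant in a run, rigid: find it by touch. Turning takes about 1.5 N sideways at the rim: a press of 5 to 12 N drags it with little slip, less may slip. It stays where it is left.
- bracket (a point): Top of the fixed bracket that carries the cover, 149 mm from the axis on the station's +x side, 78 mm above the bench; post 60 mm wide with a 16 mm wide arm over the rim to the cover: keep fingers off this side.
- window (a point): Centre of the round window (34 mm across) in the cover, at its top face, 44 mm from the wheel's axis, 72 mm above the bench. Under the cover six steel cups stand on the wheel, 44 mm from its axis, 36 mm across, 18 mm high above the rim's face: five solid, one open (bore 25 mm, floor level with the rim's face).
- wheel (a joint): Angle of the wheel in rad, growing anticlockwise seen from above: how far the open cup stands anticlockwise from the window; it is centred in the window at 0 and, a full turn on, at 6.283. End stops at -0.6 and 6.88. A broad dark bar (32 x 28 mm) on the rim lies on the open cup's radius; the other cups have thin ticks there.
- barrel: Brass lock barrel standing upright on the bench, about 200 g, 65 mm tall: shank 22 mm across for the lower 42 mm (3 mm chamfer at the foot), head 28 mm across for the upper 23 mm. Origin: centre of its underside; z along its axis, up. Home in the cup its underside is level with the rim's face, 40 to 46 mm above the bench, its head at least 10 mm above the cover.
- padlock: Bystander: brass padlock, 45 x 24 mm, 70 mm tall with its shackle, standing. Origin under its centre.
- oiler: Bystander: white plastic bottle, 44 mm across, 100 mm tall. Origin under its centre.
- driver: Bystander: screwdriver lying on the bench, about 200 mm long. Origin under its middle.
- pot: Bystander: grey plastic cup, 66 mm across, 60 mm tall. Origin under its centre.
Not all that is in view belongs to the job. Leave any green or pink look-alike of the barrel alone.

How it is judged (in metres and radians):
On the way, in this order (a step that is already met when the one before it is completed fails the run):
1. the open cup shows fully in the window (wheel within 0.1 rad) and the wheel is at rest ((value of joint wheel between -0.1 and 0.1 rad or value of joint wheel between 6.183 and 6.383 rad) and velocity of joint wheel between -0.05 and 0.05 rad/s), for 0.3 s.
2. the barrel is home in the cup below the window (horizontal distance between barrel and window below 0.008 m and z of barrel in the frame of station below 0.049 m and angle between barrel's own z axis and vertical below 0.15 rad), for 0.2 s.
At the end, for the whole second after the job is handed in: The wheel is within 0.1 rad of showing the open cup centred in the window; the barrel stands in it at rest, underside lower than 49 mm above the bench, within 8 mm of the window's centre, upright within 0.15 rad (all of step 2 and (value of joint wheel between -0.1 and 0.1 rad or value of joint wheel between 6.183 and 6.383 rad) and linear speed of barrel below 0.02 m/s); the robot touches nothing.
It fails at once if the fingers press on the station harder than 20 N (23 N counts) (contact force between the fingers and station above 23 N).
It fails at once if the barrel is pressed on the station harder than 20 N (23 N counts) (contact force between barrel and station above 23 N).
It fails at once if the padlock, oiler, screwdriver or pot is moved by more than 20 mm (distance of any of padlock, oiler, driver, pot from where it was at the start of the episode above 0.02 m).
It also fails if it takes over 72 s, if anything falls off the work surface, if the arm or the gripper's body presses on something with over 40 N, if the wrist force passes 120 N, or if a joint passes its speed limit or range.

### The arm

A 7-joint arm with a two-finger parallel gripper is mounted at the origin on the work surface. World frame = base frame: x ahead of the robot, y to its left, z up, the work surface at z = 0. Lengths are in m, angles in degrees, forces in N, time in s.
With the tool pointing down it reaches from about 0.425 to 0.95 m from the base axis. Payload 16.7 kg.
Tool frame: the origin (TCP) lies at the very end of the fingers, on their centre line; the grasp point (between the pads) lies 19 mm behind it; z points along the fingers, y is the direction in which the jaws open and shut (so a half turn about z gives the same grasp; the last joint's range is limited). The gripper opens to 94 mm and grips with 3 to 60 N. Pads are 16 mm wide; open, the fingers measure 119 mm over their backs; the gripper's body (75 mm by 177 mm) begins 78 mm behind the grasp point.
Start: joints at [-73.023, 24.414, 4.234, 92.017, -1.954, 63.644, -3.845], TCP at [0.291, 0.609, 0.205] pointing down, gripper open.
Joint ranges: [-163.25, 163.25], [-28.42, 122.38], [-70.27, 78.77], [12.13, 141.07], [-58.53, 238.53], [9.26, 117.41], [-156.51, 156.51]. Speed limits (degrees/s): [108.29, 108.29, 136.94, 136.94, 172.46, 172.46, 172.46].

### API

Orientations are given as a 3x3 rotation matrix whose columns are the frame's x, y, z axes.
In Python, from workcell import env gives the robot as it stands.
- The arm moves only by the tool jog_arm, never from a script. Its argument "increments" is one flat list of numbers, 7 for each row, row after row: the shift along the world's x, y, z in cm, then the turn, a rotation vector about the world's x, y, z in rad, then the closure in counts, from 0 (fully open) to 255 (shut). In form: [x, y, z, rx, ry, rz, gripper, x, y, z, rx, ry, rz, gripper, ...]. A call has exactly 8 rows; each row shifts and turns the commanded pose from where the row before left it; what a row does not reach is not made up. A row lasts 1/10 s, in which the tool goes at most 50 mm and 8.59 degrees, less where a joint would pass 70% of its speed; a pose out of reach is approached as far as the arm can. A call is refused whole if a number of a shift passes 5 or a number of a turn 0.15, either way. A call with a gripper value outside its range is refused whole. The fingers move at their own pace and stop on an object; "grip_force" is the grip in N (left out, the last holds). Time passes only in rows, so rows that do not move let the fingers close, or fill a call up. It gives the time, the measured TCP pose, the force and the opening at its end, in the units of the state.
- env.observe(): the state, without advancing time (a new reading comes with each control period).
- env.grab_frame(name): name is "side" or "top" or "wrist"; returns a dict with "img" (400x640x3 uint8, red, green, blue), "camera_matrix" (3x3 intrinsics, pixels), "rvec" (rotation vector, rad) and "tvec" (3), from world to camera coordinates, as OpenCV has them. Camera axes: x right, y down, z forward; pixel columns grow to the right and rows downward; lengths in m; the calibration is good to about 2 mm. A picture is of the moment at which its call begins. There is no depth.
- env.hand_in(): hands the job in, once; it reports no verdict.
The state is a dict: "time_s": time; "q": joint angles; "qvel": joint speeds; "joint_torque": joint torques, N m; "position": TCP position; "orientation": TCP orientation; "ft_force": force on the tool from outside, world axes, zero at the start; "torque": the same for the moment, N m; "width": finger opening in m.
Only numpy, scipy, OpenCV 4.12 (cv2) and the standard library are available. Lean on these libraries where they do the work, as an engineer would, in place of code of your own. Each camera call takes 0.05 s, during which the arm holds its last target.

## Working session

There is one attempt and no reset: what is moved stays moved. The work goes in short steps, Python scripts to look and compute and a tool call to move; the robot and the scene stay as the last step left them, time stands still between calls to the robot, and variables do not carry over. Pictures are saved under pics/ and viewed, and the job is handed in when it is done.

Besides the shell and the picture viewer there is one more tool, called after "Request:" as name(argument=value, ...), one argument or row to a line, values as JSON. jog_arm: Moves the arm, as the interface text tells. Its arguments: {"type":"object","properties":{"increments":{"type":"array","items":{"type":"number"}},"grip_force":{"type":"number"}},"required":["increments"]}

```bash
mkdir -p pics
cat > h.py <<'E'
import numpy as np, cv2
from workcell import env
def grab(n,fn):
    f=env.grab_frame(n); cv2.imwrite('pics/'+fn,f['img'][:,:,::-1]); np.savez('pics/'+fn[:-4]+'.npz',**{k:np.array(v) for k,v in f.items() if k in('img','camera_matrix','rvec','tvec')}); return f
def load(fn): return dict(np.load('pics/'+fn+'.npz'))
def ray(f,uv,z):
    K=np.array(f['camera_matrix']);R=cv2.Rodrigues(np.array(f['rvec'],float))[0];t=np.array(f['tvec'],float).ravel()
    c=-R.T@t; out=[]
    for u,v in np.atleast_2d(uv):
        d=R.T@np.linalg.inv(K)@[u,v,1]; out.append(c+d*(z-c[2])/d[2])
    return np.array(out)
def proj(f,P):
    return cv2.projectPoints(np.atleast_2d(np.array(P,float)),np.array(f['rvec'],float),np.array(f['tvec'],float),np.array(f['camera_matrix'],float),None)[0].reshape(-1,2)
E
python3 - <<'E'
from h import *
np.set_printoptions(precision=3,suppress=True)
for n in('top','side'): 
    f=grab(n,n+'0.png'); R=cv2.Rodrigues(np.array(f['rvec'],float))[0]; print(-R.T@np.array(f['tvec']).ravel())
s=env.observe();print(s['time_s'],s['position'],s['orientation'],s['width'],s['ft_force'])
E
```

```text
[ 0.315 -0.054  1.282]
[0.416 1.139 0.924]
0.1 [0.291 0.609 0.205] [[-0.902  0.431 -0.   ]
 [ 0.431  0.902 -0.001]
 [-0.    -0.001 -1.   ]] 0.09397813558657722 [ 0.39  -0.303 -0.555]
```

View pics/top0.png

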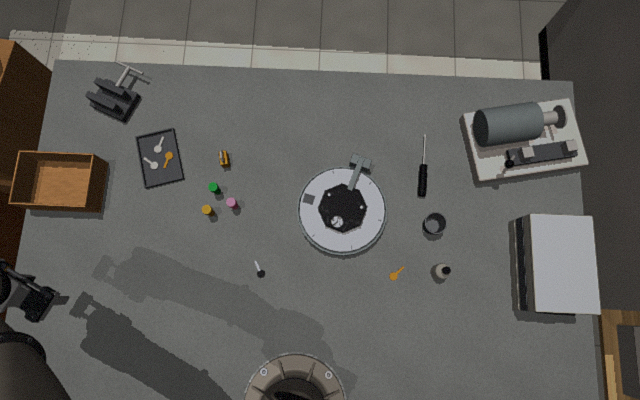

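View pics/side0.png

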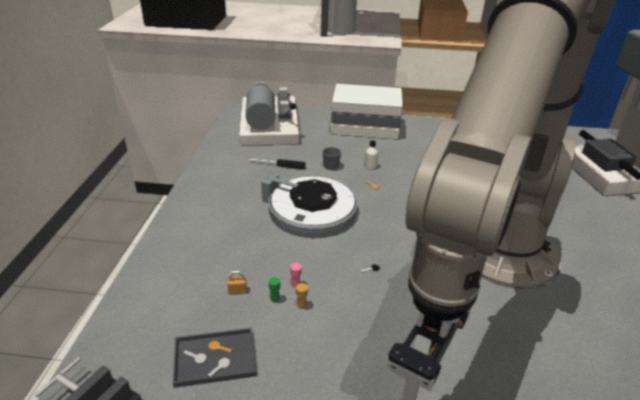

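Run:
```python
from h import *
np.set_printoptions(precision=4,suppress=True)
f=load('top0'); im=f['img']
cv2.imwrite('pics/c1.png',cv2.resize(im[150:265,290:400],None,fx=5,fy=5,interpolation=cv2.INTER_CUBIC)[:,:,::-1])
cv2.imwrite('pics/c2.png',cv2.resize(im[145:225,190:250],None,fx=7,fy=7,interpolation=cv2.INTER_CUBIC)[:,:,::-1])
f2=load('side0');
hsv=cv2.cvtColor(im,cv2.COLOR_RGB2HSV)
m=cv2.inRange(hsv,(8,120,80),(30,255,255))
n,l,s,c=cv2.connectedComponentsWithStats(m)
for i in range(1,n):
    if s[i,4]>15: print(s[i],c[i],ray(f,c[i],0.065))
```

```text
[  0  39  15  43 309] [ 4.9159 52.8188] [[1.0028 0.9621 0.065 ]]
[   8  150   86   57 2575] [ 59.3868 182.3876] [[0.5947 0.7203 0.065 ]]
[219 150   9  15  71] [223.3521 157.8169] [[0.6914 0.2474 0.065 ]]
[163 152  10  16  76] [167.6711 157.8553] [[0.6838 0.4124 0.065 ]]
[202 205  10   9  70] [206.1571 209.    ] [[0.535  0.2829 0.065 ]]
[389 266  15  15  76] [394.8684 274.    ] [[ 0.3741 -0.264   0.065 ]]
[601 310  30  90 766] [613.1619 345.9621] [[ 0.2081 -0.857   0.065 ]]
[624 311  14  14  84] [630.6548 316.631 ] [[ 0.2876 -0.9126  0.065 ]]
[605 356   3  21  26] [605.8077 366.0769] [[ 0.1554 -0.8323  0.065 ]]
[608 391   4   9  16] [609.1875 395.375 ] [[ 0.082  -0.8344  0.065 ]]
```

View pics/c1.png

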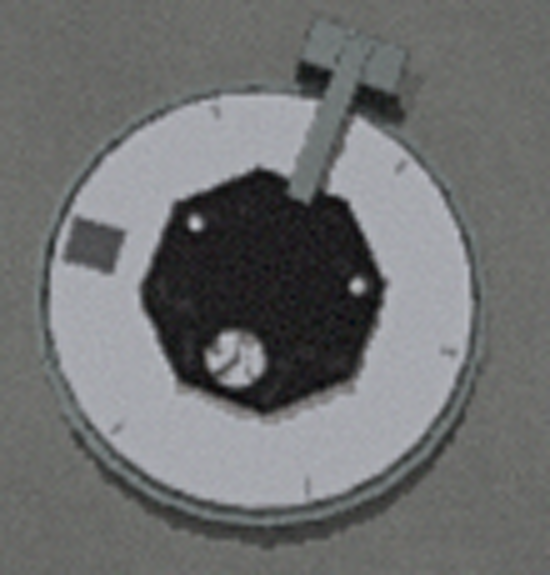

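View pics/c2.png

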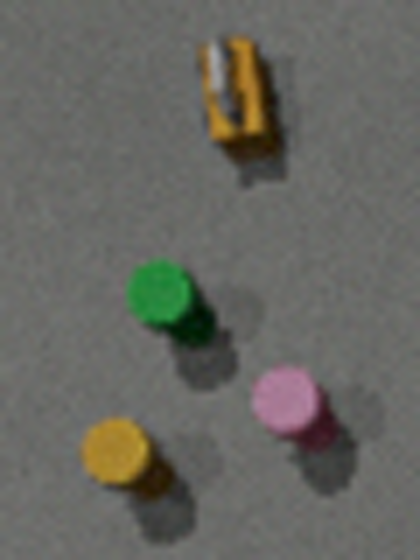

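Run:
```python
from h import *
np.set_printoptions(precision=4,suppress=True)
f=load('top0'); im=f['img']; g=cv2.cvtColor(im,cv2.COLOR_RGB2GRAY)
x0,y0=290,150; sub=g[150:265,290:400]
m=(sub>125).astype(np.uint8)
# wheel bright outer boundary
cs,_=cv2.findContours(m,cv2.RETR_EXTERNAL,cv2.CHAIN_APPROX_NONE); c=max(cs,key=cv2.contourArea)
p=ray(f,c[:,0]+[x0,y0],0.043)[:,:2]
# robust circle fit
from scipy.optimize import least_squares
r=least_squares(lambda q:np.hypot(p[:,0]-q[0],p[:,1]-q[1])-q[2],[p[:,0].mean(),p[:,1].mean(),.125],loss='soft_l1',f_scale=.001)
print('wheel',r.x); ax=r.x[:2]
def ctr(x,y,z): return ray(f,[[(x+.5)/5-.5+x0,(y+.5)/5-.5+y0]],z)[0]
def ang(v): return np.degrees(np.arctan2(v[1],v[0]))
w=ctr(236,357,.072); print('window',w,w[:2]-ax,np.hypot(*(w[:2]-ax)),ang(w[:2]-ax))
b=ctr(95,245,.043); print('bar',b,np.hypot(*(b[:2]-ax)),ang(b[:2]-ax))
br=ctr(352,55,.078); print('brk',br,np.hypot(*(br[:2]-ax)),ang(br[:2]-ax))
for n,(x,y) in dict(t1=(217,111),t2=(402,166),t3=(448,351),t4=(308,487),t5=(117,428)).items():
    t=ctr(x,y,.043); print(n,np.hypot(*(t[:2]-ax)),ang(t[:2]-ax))
oc=[ctr(x,y,.072) for x,y in[(260,168),(345,200),(385,286),(355,376),(265,412),(180,378),(142,295),(175,205)]]
print('oct',np.mean(oc,0))
# barrel in side view
f2=load('side0');
hsv=cv2.cvtColor(f2['img'],cv2.COLOR_RGB2HSV)
mm=cv2.inRange(hsv,(8,120,80),(30,255,255))
n,l,s,cc=cv2.connectedComponentsWithStats(mm)
for i in range(1,n):
    if s[i,4]>60: print(s[i],cc[i])
print(proj(f2,[[.535,.283,.065],[.535,.283,0],[.535,.283,.042]]))
i2=f2['img'];cv2.imwrite('pics/c3.png',cv2.resize(i2[255:320,220:320],None,fx=6,fy=6,interpolation=cv2.INTER_CUBIC)[:,:,::-1])
```

```text
wheel [ 0.5572 -0.109   0.1212]
window [ 0.5159 -0.0956  0.072 ] [-0.0414  0.0135] 0.04351212201969239 161.9834326695418
bar [ 0.584  -0.0107  0.043 ] 0.10190448369874243 74.78719532362717
brk [ 0.6971 -0.1567  0.078 ] 0.1477698794783408 -18.83048318894214
t1 0.11602211936574144 14.658198000055107
t2 0.1170100852173566 -44.65919141260066
t3 0.11480899089950268 -103.80140159615961
t4 0.11523466620425504 -163.92047360568083
t5 0.11421907616525502 135.4962028279733
oct [ 0.556  -0.1099  0.072 ]
[ 419    0   48   42 1645] [443.0881  21.0967]
[228 278  18  16 245] [236.5102 285.7796]
[296 283  11  25 206] [301.2573 293.9515]
[209 341  23  12 126] [217.7857 346.3651]
[[301.0026 287.0727]
 [300.875  306.2757]
 [300.9565 294.0023]]
```

View pics/c3.png

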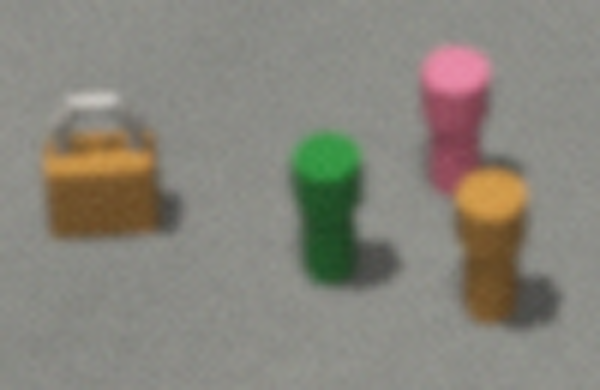

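Request:
jog_arm(
  increments=[1.25,-2.55,0,0,0,0,255,1.25,-2.55,0,0,0,0,255,1.25,-2.55,0,0,0,0,255,1.25,-2.55,0,0,0,0,255,1.25,-2.55,0,0,0,0,255,1.25,-2.55,0,0,0,0,255,1.25,-2.55,0,0,0,0,255,1.25,-2.55,0,0,0,0,255],
  grip_force=20,
)

```text
time_s: 0.9
position: [0.3913, 0.4038, 0.2053]
orientation: [[-0.902, 0.431, -0.0], [0.431, 0.902, -0.0], [0.0, -0.0, -1.0]]
ft_force: [0.3, 0.2, -0.2]
width: 0.0333
```

Request:
jog_arm(
  increments=[1.25,-2.55,0,0,0,0,255,1.25,-2.55,0,0,0,0,255,1.25,-2.55,0,0,0,0,255,1.25,-2.55,0,0,0,0,255,1.25,-2.55,0,0,0,0,255,1.25,-2.55,0,0,0,0,255,1.25,-2.55,0,0,0,0,255,1.25,-2.55,0,0,0,0,255],
)

```text
time_s: 1.7
position: [0.4913, 0.1998, 0.2053]
orientation: [[-0.902, 0.431, -0.0], [0.431, 0.902, -0.0], [0.0, -0.0, -1.0]]
ft_force: [0.5, 0.3, 0.5]
width: 0.0003
```

Request:
jog_arm(
  increments=[1.25,-2.55,0,0,0,0,255,1.25,-2.55,0,0,0,0,255,1.25,-2.55,0,0,0,0,255,1.25,-2.55,0,0,0,0,255,1.25,-2.55,0,0,0,0,255,1.25,-2.55,0,0,0,0,255,1.25,-2.55,0,0,0,0,255,1.25,-2.55,0,0,0,0,255],
)

```text
time_s: 2.5
position: [0.5912, -0.0041, 0.2052]
orientation: [[-0.902, 0.431, -0.001], [0.431, 0.902, -0.0], [0.0, -0.0, -1.0]]
ft_force: [0.3, -0.2, -0.2]
width: 0.0001
```

Request:
jog_arm(
  increments=[0,-0.4,-2.5,0,0,0,255,0,0,-3,0,0,0,255,0,0,-3,0,0,0,255,0,0,-3,0,0,0,255,0,0,-2,0,0,0,255,0,0,-1,0,0,0,255,0,0,-0.7,0,0,0,255,0,0,-0.4,0,0,0,255],
)

```text
time_s: 3.3
position: [0.5913, -0.007, 0.0495]
orientation: [[-0.902, 0.431, 0.0], [0.431, 0.902, 0.0], [-0.0, 0.0, -1.0]]
ft_force: [0.0, -0.6, 0.6]
width: 0.0004
```

Request:
jog_arm(
  increments=[0,0,-0.05,0,0,0,255,0,0,-0.04,0,0,0,255,0,0,-0.04,0,0,0,255,0,0,-0.04,0,0,0,255,0,0,-0.03,0,0,0,255,0,0,-0.02,0,0,0,255,0,0,-0.02,0,0,0,255,0,0,-0.01,0,0,0,255],
)

```text
time_s: 4.1
position: [0.5911, -0.007, 0.047]
orientation: [[-0.902, 0.431, -0.0], [0.431, 0.902, -0.0], [0.0, -0.0, -1.0]]
ft_force: [0.1, 0.2, -0.4]
width: 0.0005
```

Request:
jog_arm(
  increments=[0,0,-0.015,0,0,0,255,0,0,-0.015,0,0,0,255,0,0,-0.015,0,0,0,255,0,0,-0.015,0,0,0,255,0,0,-0.015,0,0,0,255,0,0,-0.015,0,0,0,255,0,0,-0.01,0,0,0,255,0,0,0,0,0,0,255],
)

```text
time_s: 4.9
position: [0.5911, -0.007, 0.046]
orientation: [[-0.902, 0.431, -0.0], [0.431, 0.902, -0.0], [0.0, -0.0, -1.0]]
ft_force: [0.3, -0.1, 1.9]
width: 0.0004
```

Request:
jog_arm(
  increments=[0,0,-0.01,0,0,0,255,0,0,-0.01,0,0,0,255,0,0,-0.01,0,0,0,255,0,0,0,0,0,0,255,0,0,0,0,0,0,255,0,0,0,0,0,0,255,0,0,0,0,0,0,255,0,0,0,0,0,0,255],
)

```text
time_s: 5.7
position: [0.5911, -0.0069, 0.0457]
orientation: [[-0.902, 0.431, 0.0], [0.431, 0.902, 0.0], [-0.0, 0.0, -1.0]]
ft_force: [0.5, 1.0, 0.8]
width: 0.0004
```

Request:
jog_arm(
  increments=[0,0,-0.01,0,0,0,255,0,0,-0.01,0,0,0,255,0,0,-0.01,0,0,0,255,0,0,-0.01,0,0,0,255,0,0,-0.01,0,0,0,255,0,0,0,0,0,0,255,0,0,0,0,0,0,255,0,0,0,0,0,0,255],
)

```text
time_s: 6.5
position: [0.5911, -0.0069, 0.0452]
orientation: [[-0.902, 0.431, 0.0], [0.431, 0.902, 0.0], [-0.0, 0.0, -1.0]]
ft_force: [0.9, 3.0, 2.0]
width: 0.0004
```

Request:
jog_arm(
  increments=[0,0,-0.01,0,0,0,255,0,0,-0.01,0,0,0,255,0,0,-0.01,0,0,0,255,0,0,0,0,0,0,255,0,0,0,0,0,0,255,0,0,0,0,0,0,255,0,0,0,0,0,0,255,0,0,0,0,0,0,255],
)

```text
time_s: 7.3
position: [0.5911, -0.007, 0.0449]
orientation: [[-0.902, 0.431, 0.0], [0.431, 0.902, -0.0], [-0.0, -0.0, -1.0]]
ft_force: [0.3, 2.5, 3.7]
width: 0.0004
```

Request:
jog_arm(
  increments=[0,0,-0.01,0,0,0,255,0,0,-0.01,0,0,0,255,0,0,-0.01,0,0,0,255,0,0,-0.01,0,0,0,255,0,0,0,0,0,0,255,0,0,0,0,0,0,255,0,0,0,0,0,0,255,0,0,0,0,0,0,255],
)

```text
time_s: 8.1
position: [0.5911, -0.007, 0.0445]
orientation: [[-0.902, 0.431, 0.0], [0.431, 0.902, 0.0], [-0.0, 0.0, -1.0]]
ft_force: [1.4, 3.7, 4.0]
width: 0.0008
```

Request:
jog_arm(
  increments=[0,0,-0.01,0,0,0,255,0,0,-0.01,0,0,0,255,0,0,-0.01,0,0,0,255,0,0,-0.01,0,0,0,255,0,0,0,0,0,0,255,0,0,0,0,0,0,255,0,0,0,0,0,0,255,0,0,0,0,0,0,255],
)

```text
time_s: 8.9
position: [0.5911, -0.0069, 0.0441]
orientation: [[-0.902, 0.431, 0.0], [0.431, 0.902, 0.0], [-0.0, 0.0, -1.0]]
ft_force: [1.3, 4.6, 5.1]
width: 0.0005
```

Run:
```python
from h import *
for n in('top','side','wrist'): 
    f=grab(n,n+'1.png'); im=f['img']
    s=env.observe();print(s['ft_force'],s['torque'],s['position'])
f=load('side1')['img'];cv2.imwrite('pics/s1.png',cv2.resize(f[100:260,220:420],None,fx=3.5,fy=3.5,interpolation=cv2.INTER_CUBIC)[:,:,::-1])
```

```text
[1.85859684 4.67468443 4.86415585] [ 9.84806019e-01 -3.19039354e-01 -7.61267499e-04] [ 0.59108787 -0.00693227  0.04409958]
[1.24679992 4.22060109 4.77794361] [ 1.02525894 -0.30023604  0.04322282] [ 0.59110183 -0.00691054  0.0440942 ]
[2.00807329 3.93328341 4.95451385] [ 0.97063196 -0.24861538 -0.00487363] [ 0.59114728 -0.00692424  0.04410837]
```

View pics/s1.png

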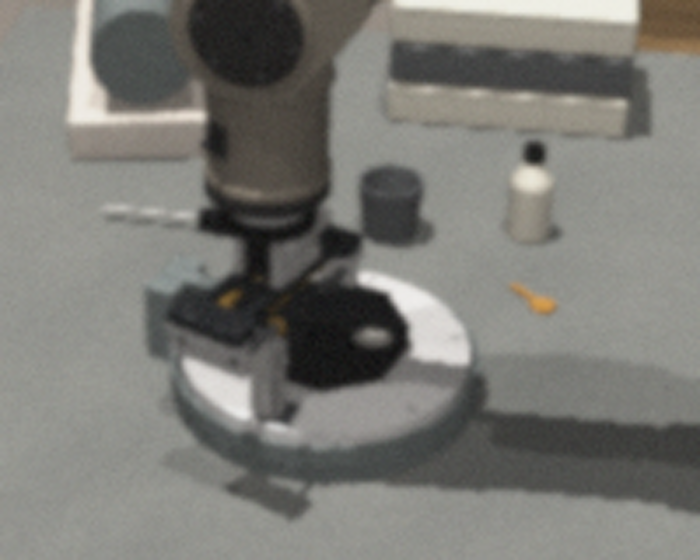

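View pics/wrist1.png

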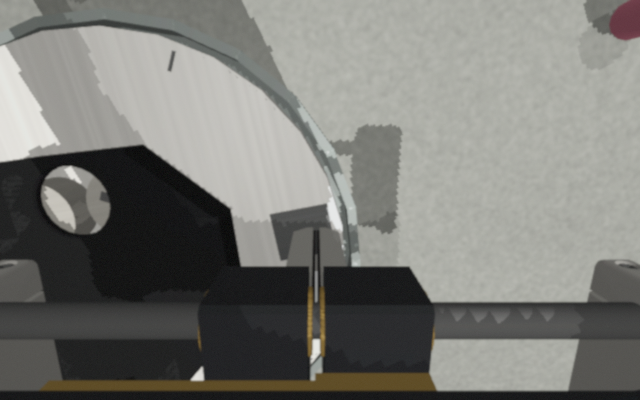

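Request:
jog_arm(
  increments=[0,0,-0.02,0,0,0,255,0,0,-0.02,0,0,0,255,0,0,-0.02,0,0,0,255,0,0,-0.02,0,0,0,255,-0.1,0.03,0,0,0,0.01,255,-0.2,0.06,0,0,0,0.02,255,-0.3,0.09,0,0,0,0.03,255,-0.4,0.1,0,0,0,0.04,255],
)

```text
time_s: 9.85
position: [0.5816, -0.0042, 0.0435]
orientation: [[-0.941, 0.338, 0.001], [0.338, 0.941, -0.0], [-0.001, 0.0, -1.0]]
ft_force: [2.5, 3.1, 5.6]
width: 0.0005
```

Request:
jog_arm(
  increments=[-0.457,0.095,0,0,0,0.0436,255,-0.461,0.075,0,0,0,0.0436,255,-0.464,0.055,0,0,0,0.0436,255,-0.466,0.035,0,0,0,0.0436,255,-0.467,0.014,0,0,0,0.0436,255,-0.467,-0.006,0,0,0,0.0436,255,-0.466,-0.026,0,0,0,0.0436,255,-0.465,-0.047,0,0,0,0.0436,255],
)

```text
time_s: 10.65
position: [0.544, -0.0022, 0.0434]
orientation: [[-1.0, -0.005, 0.0], [-0.005, 1.0, 0.0], [-0.0, 0.0, -1.0]]
ft_force: [1.4, 2.9, 7.5]
width: 0.0006
```

Run:
```python
from h import *
f=grab('top','top2.png'); im=f['img']
cv2.imwrite('pics/c4.png',cv2.resize(im[150:265,290:400],None,fx=5,fy=5,interpolation=cv2.INTER_CUBIC)[:,:,::-1])
grab('wrist','wrist2.png')
```

```text
(no output)
```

View pics/c4.png

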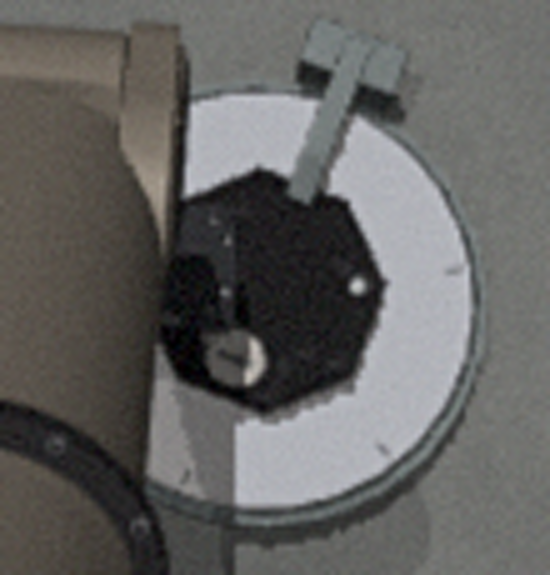

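View pics/wrist2.png

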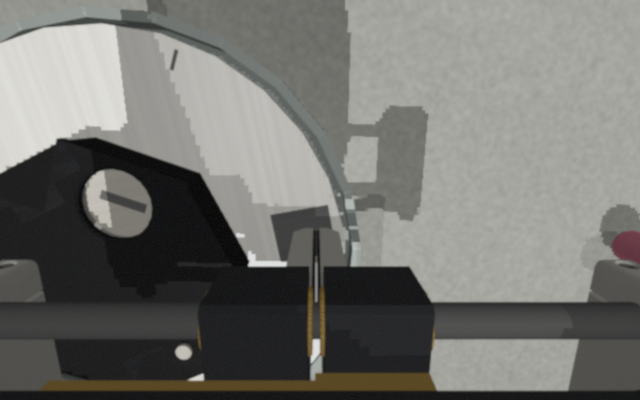

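Request:
jog_arm(
  increments=[-0.462,-0.067,0,0,0,0.0436,255,-0.459,-0.087,0,0,0,0.0436,255,-0.455,-0.107,0,0,0,0.0436,255,-0.449,-0.127,0,0,0,0.0436,255,-0.444,-0.146,0,0,0,0.0436,255,-0.437,-0.165,0,0,0,0.0436,255,-0.429,-0.184,0,0,0,0.0436,255,-0.421,-0.203,0,0,0,0.0436,255],
)

```text
time_s: 11.55
position: [0.508, -0.0131, 0.0433]
orientation: [[-0.938, -0.346, -0.0], [-0.346, 0.938, 0.0], [0.0, 0.0, -1.0]]
ft_force: [-0.5, 4.3, 8.0]
width: 0.0009
```

Request:
jog_arm(
  increments=[-0.411,-0.221,0,0,0,0.0436,255,-0.401,-0.239,0,0,0,0.0436,255,-0.391,-0.256,0,0,0,0.0436,255,-0.379,-0.273,0,0,0,0.0436,255,-0.367,-0.289,0,0,0,0.0436,255,-0.354,-0.305,0,0,0,0.0436,255,-0.34,-0.32,0,0,0,0.0436,255,-0.326,-0.335,0,0,0,0.0436,255],
)

```text
time_s: 12.35
position: [0.4777, -0.0355, 0.0431]
orientation: [[-0.763, -0.646, -0.001], [-0.646, 0.763, 0.0], [0.001, 0.001, -1.0]]
ft_force: [-2.6, 4.6, 6.8]
width: 0.0007
```

Request:
jog_arm(
  increments=[-0.311,-0.348,0,0,0,0.0436,255,-0.295,-0.362,0,0,0,0.0436,255,-0.279,-0.374,0,0,0,0.0436,255,-0.263,-0.386,0,0,0,0.0436,255,-0.246,-0.397,0,0,0,0.0436,255,-0.228,-0.407,0,0,0,0.0436,255,-0.21,-0.417,0,0,0,0.0436,255,0,0,0,0,0,0,255],
)

```text
time_s: 13.15
position: [0.4587, -0.0631, 0.0429]
orientation: [[-0.535, -0.845, -0.003], [-0.845, 0.535, -0.0], [0.002, 0.002, -1.0]]
ft_force: [-5.3, 3.5, 7.7]
width: 0.0002
```

Run:
```python
from h import *
f=grab('top','top3.png'); im=f['img']
cv2.imwrite('pics/c5.png',cv2.resize(im[150:265,290:400],None,fx=5,fy=5,interpolation=cv2.INTER_CUBIC)[:,:,::-1])
grab('wrist','wrist3.png')
p=np.array(env.observe()['position'])-[.5572,-.109,0]; print(np.degrees(np.arctan2(p[1],p[0])),np.hypot(p[0],p[1]))
```

```text
154.9150334071959 0.108650333664972
```

View pics/c5.png

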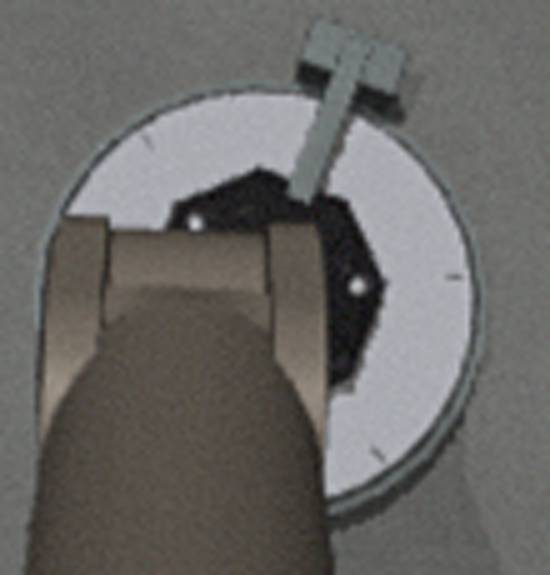

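View pics/wrist3.png

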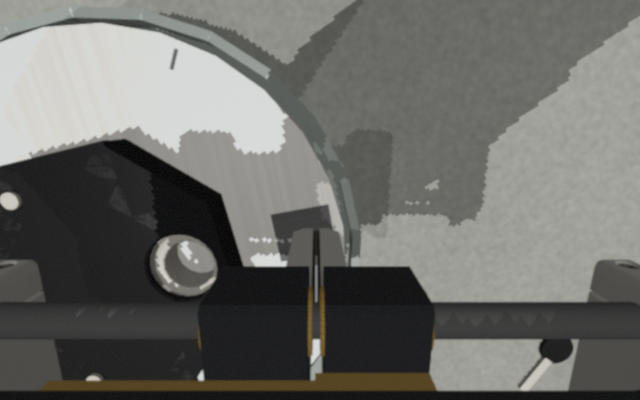

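Run:
```python
from h import *
f=load('top3');ax=np.array([.5572,-.109])
for x,y in[(149,142),(455,276),(378,455)]:
    t=ray(f,[[(x+.5)/5-.5+290,(y+.5)/5-.5+150]],.0455)[0][:2]-ax; print(np.hypot(*t),np.degrees(np.arctan2(t[1],t[0])))
f=load('wrist3')
for n in range(6):
    a=np.radians(161.3); print(proj(f,[[ax[0]+.044*np.cos(a),ax[1]+.044*np.sin(a),.072]]))
    break
# bar in wrist view corners: 
m=cv2.cvtColor(f['img'],cv2.COLOR_RGB2GRAY)
c=ray(f,[[272,215],[330,206],[281,257]],.0455)[:,:2]-ax
print(np.hypot(c[:,0],c[:,1]),np.degrees(np.arctan2(c[:,1],c[:,0])))
```

```text
0.1139434084412588 37.3786010566439
0.11587427769061831 -81.48057816448265
0.11556197039583829 -141.64083071579006
[[178.85381445 271.93710322]]
[0.09056421 0.1220544  0.08957309] [167.71062919 164.84567986 151.79630034]
```

Request:
jog_arm(
  increments=[-0.09,-0.18,0,0,0,0.02,255,-0.08,-0.18,0,0,0,0.02,255,-0.08,-0.19,0,0,0,0.018,255,0,0,0,0,0,0,255,0,0,0.05,0,0,0,255,0,0,0.1,0,0,0,255,0,0,0.5,0,0,0,255,0,0,2,0,0,0,255],
)

```text
time_s: 14.05
position: [0.4563, -0.0683, 0.0687]
orientation: [[-0.486, -0.874, -0.004], [-0.874, 0.486, -0.0], [0.002, 0.003, -1.0]]
ft_force: [0.4, -0.9, 0.2]
width: 0.0005
```

Request:
jog_arm(
  increments=[0,0,5,0,0,0,0,0,2,5,0,0,0,0,0,4,2,0,0,0,0,0,4,0,0,0,0,0,0.5,4,0,0,0,0,0,0.5,4,0,0,0,0,0,0.5,4,0,0,0,0,0,0.5,4,0,0,0,0,0],
)

```text
time_s: 14.85
position: [0.4777, 0.1916, 0.1863]
orientation: [[-0.486, -0.874, 0.0], [-0.874, 0.486, -0.001], [0.001, -0.0, -1.0]]
ft_force: [0.9, -0.5, -0.0]
width: 0.0609
```

Run:
```python
from h import *
f=grab('top','top4.png'); im=f['img']
cv2.imwrite('pics/c6.png',cv2.resize(im[150:265,290:400],None,fx=5,fy=5,interpolation=cv2.INTER_CUBIC)[:,:,::-1])
grab('wrist','wrist4.png')
```

```text
(no output)
```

View pics/c6.png

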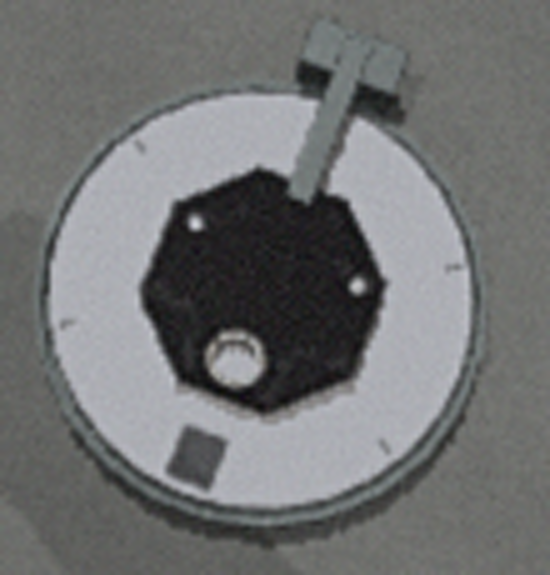

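View pics/wrist4.png

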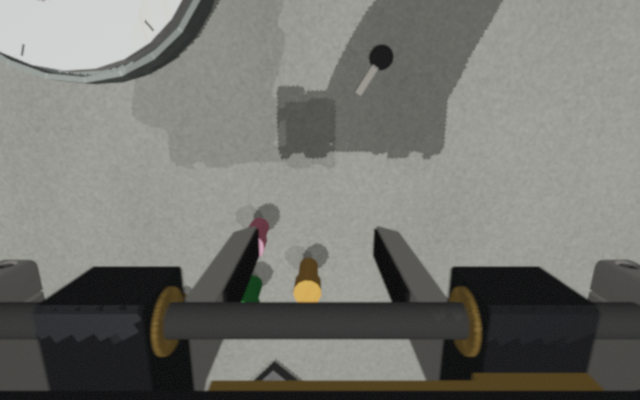

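Run:
```python
from h import *
np.set_printoptions(precision=4,suppress=True)
f=load('top4');g=cv2.cvtColor(f['img'],cv2.COLOR_RGB2GRAY)
ctr=lambda x,y,z: ray(f,[[(x+.5)/5-.5+290,(y+.5)/5-.5+150]],z)[0]
m=(g[150:265,290:400]>125).astype(np.uint8)
cs,_=cv2.findContours(m,cv2.RETR_EXTERNAL,cv2.CHAIN_APPROX_NONE); c=max(cs,key=cv2.contourArea)
p=ray(f,c[:,0]+[290,150],0.0455)[:,:2]
(x,y),r=cv2.minEnclosingCircle((p*1000).astype(np.float32)); print(x,y,r)
from scipy.optimize import least_squares
r=least_squares(lambda q:np.hypot(p[:,0]-q[0],p[:,1]-q[1])-q[2],[.557,-.109,.125],loss='soft_l1',f_scale=.001)
print(r.x)
P=np.array([ctr(x,y,.0455)[:2] for x,y in [(140,147),(455,267),(386,446),(67,323)]])
# circle through ticks with rad .1155
q=least_squares(lambda q:np.hypot(P[:,0]-q[0],P[:,1]-q[1])-q[2],[.557,-.109,.1155]).x;print('ticks',q)
for ax in(np.array([.5572,-.109]),q[:2],r.x[:2]):
  for x,y,n in[(140,147,120),(455,267,240),(386,446,300),(67,323,60),(197,457,0)]:
    t=ctr(x,y,.0455)[:2]-ax; print(n,np.hypot(*t),(np.degrees(np.arctan2(t[1],t[0]))+n)%360)
  w=ctr(236,358,.072)[:2]; t=w-ax; b=ctr(352,55,.078)[:2]-ax; s1=ctr(196,223,.073)[:2];s2=ctr(358,287,.073)[:2]
  print('win',w,np.hypot(*t),np.degrees(np.arctan2(t[1],t[0])),np.degrees(np.arctan2(b[1],b[0]))+180,s1,s2)
# window blob
m=(g>100).astype(np.uint8); n,l,s,cc=cv2.connectedComponentsWithStats(m[210:235,325:350])
cv2.imwrite('pics/c7.png',cv2.resize(f['img'][205:240,320:355],None,fx=16,fy=16,interpolation=cv2.INTER_CUBIC)[:,:,::-1])
print(s,cc+[325,210])
```

```text
557.5303344726562 -109.66741180419922 124.53205108642578
[ 0.5566 -0.109   0.121 ]
ticks [ 0.5583 -0.11    0.115 ]
120 0.11463907822049524 160.46393182061914
240 0.11671663122453975 161.15622560217966
300 0.11430599280725937 161.8254109060031
60 0.11423332487854004 160.72547083041934
0 0.1019651012642484 161.17443213985345
win [ 0.5153 -0.0956] 0.04400861927903452 162.28560704771897 161.1570182844743 [ 0.5931 -0.0695] [ 0.5596 -0.1642]
120 0.11446656783816699 161.22978475409164
240 0.11547549632591239 160.7055593275409
300 0.1144626027981295 161.05757412098365
60 0.1154748141497689 161.1807702528323
0 0.10337573133494465 160.82843658377237
win [ 0.5153 -0.0956] 0.04540966691972032 161.46359826885214 161.4011464753075 [ 0.5931 -0.0695] [ 0.5596 -0.1642]
120 0.11507619566745132 160.2726307118582
240 0.11683940112615136 161.43509832419915
300 0.11387945233584207 162.02388560795717
60 0.11411763919497356 160.43949667984074
0 0.10141201463282352 161.07327639277705
win [ 0.5153 -0.0956] 0.043452332412163834 162.06371367254513 161.2262233129202 [ 0.5931 -0.0695] [ 0.5596 -0.1642]
[[  0   0  25  23 419]
 [  6   6  12  11  91]
 [  0  16  25   9 115]] [[337.8138 219.4105]
 [336.8132 221.6264]
 [334.1826 231.7304]]
```

View pics/c7.png

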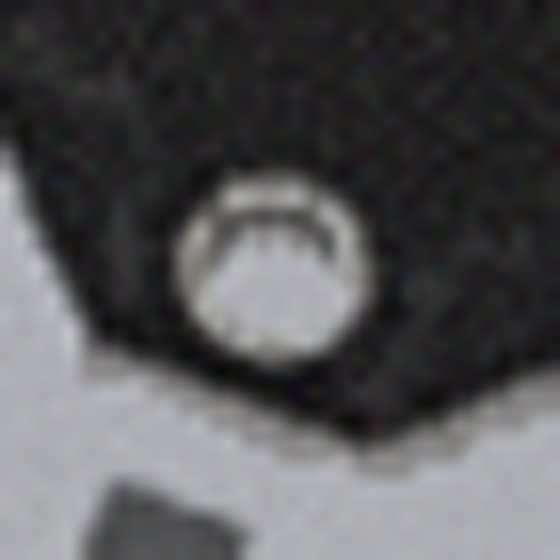

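Run:
```python
from h import *
np.set_printoptions(precision=4,suppress=True)
f=load('top0')
for n,u in dict(brass=(206.3,209),pink=(231.1,201.9),green=(212.5,186.3)).items():
    print(n,ray(f,[u],.065))
f=load('wrist4'); im=f['img']; hsv=cv2.cvtColor(im,cv2.COLOR_RGB2HSV)
s=env.observe(); print(s['position'],s['q'],s['width'])
m=cv2.inRange(hsv[250:305,285:330],(10,120,150),(30,255,255)); print(np.unique(np.argwhere(m)[:,1]+285)[[0,-1]],np.unique(np.argwhere(m)[:,0]+250)[[0,-1]])
print(proj(f,[[.535,.283,.065]]),proj(f,[[.535,.283,.0]]))
```

```text
brass [[0.5351 0.2825 0.065 ]]
pink [[0.5592 0.2127 0.065 ]]
green [[0.6032 0.2711 0.065 ]]
[0.4775 0.1954 0.1861] [-18.2119  11.3391 -12.6114 112.7694   2.8868  56.1665 119.061 ] 0.06901492495608387
[294 320] [280 301]
[[304.9555 294.2848]] [[306.632  265.6554]]
```

Request:
jog_arm(
  increments=[0.57,0.87,0,0,0,-0.1414,0,0.57,0.87,0,0,0,-0.1414,0,0.57,0.87,0,0,0,-0.1414,0,0.57,0.87,0,0,0,-0.1414,0,0.57,0.87,0,0,0,-0.1414,0,0.57,0.87,0,0,0,-0.1414,0,0.57,0.87,0,0,0,-0.1414,0,0.57,0.87,0,0,0,-0.1414,0],
)

```text
time_s: 15.75
position: [0.5237, 0.2594, 0.1861]
orientation: [[-0.997, 0.074, -0.0], [0.074, 0.997, -0.001], [0.0, -0.001, -1.0]]
ft_force: [0.1, 0.2, 0.7]
width: 0.0938
```

Request:
jog_arm(
  increments=[0.57,0.87,0,0,0,-0.1414,0,0.57,0.87,0,0,0,-0.1414,0,0,0,-1.5,0,0,0,0,0,0,-2,0,0,0,0,0,0,-2,0,0,0,0,0,0,-1,0,0,0,0,0,0,-0.5,0,0,0,0,0,0,0,0,0,0,0],
)

```text
time_s: 16.55
position: [0.5346, 0.2771, 0.1157]
orientation: [[-0.94, 0.342, -0.001], [0.342, 0.94, -0.001], [0.001, -0.001, -1.0]]
ft_force: [-0.4, 0.2, 0.5]
width: 0.0939
```

Run:
```python
from h import *
np.set_printoptions(precision=4,suppress=True)
f=grab('wrist','wrist5.png'); g=grab('top','top5.png')
s=env.observe(); print(s['position'],s['q'],s['width'],s['orientation'])
print(proj(f,[[.535,.283,.065],[.5592,.2127,.065]]))
```

```text
[0.5352 0.2776 0.1168] [-32.4632  23.0467  -1.3602 106.1294   0.6912  50.7924  35.8161] 0.09452501099121235 [[-0.9395  0.3426  0.0006]
 [ 0.3426  0.9395  0.0003]
 [-0.0005  0.0005 -1.    ]]
[[324.4379 215.4791]
 [246.2457 275.8912]]
```

View pics/wrist5.png

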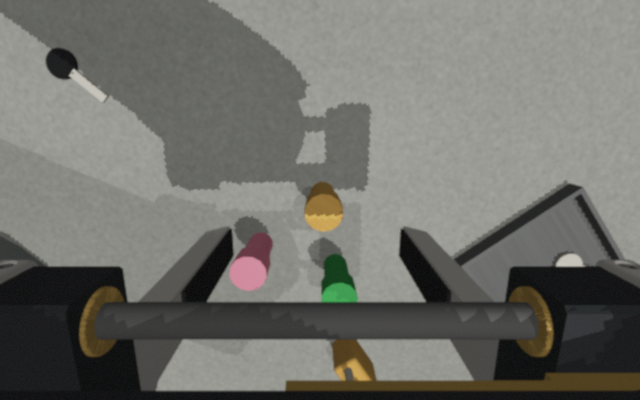

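Run:
```python
from h import *
f=load('wrist5'); hsv=cv2.cvtColor(f['img'],cv2.COLOR_RGB2HSV)[170:245,290:360]
m=cv2.inRange(hsv,(10,100,140),(32,255,255)); a=np.argwhere(m); print(a.min(0)+[170,290],a.max(0)+[170,290])
t=np.linspace(0,6.28,60)
for dx,dy in((0,0),(.003,0),(0,.003)):
    p=proj(f,np.c_[.535+dx+.014*np.cos(t),.283+dy+.014*np.sin(t),0*t+.065]); print(p.min(0),p.max(0))
cv2.imwrite('pics/c8.png',cv2.resize(f['img'][165:250,285:365],None,fx=7,fy=7)[:,:,::-1])
```

```text
[195 305] [230 342]
[304.69376445 196.280264  ] [344.17719871 234.14721593]
[306.16910647 200.19131243] [345.54315176 237.84582472]
[308.66136703 194.85162323] [348.19010218 232.79717255]
```

View pics/c8.png

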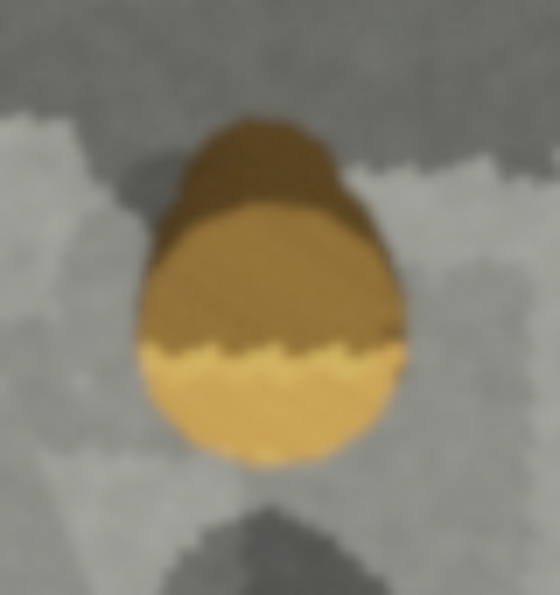

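Request:
jog_arm(
  increments=[-0.1,0.55,0,0,0,0,0,0,0,-1,0,0,0,0,0,0,-1.5,0,0,0,0,0,0,-1.7,0,0,0,0,0,0,-1.6,0,0,0,0,0,0,-1,0,0,0,0,0,0,-0.7,0,0,0,0,0,0,-0.3,0,0,0,0],
)

```text
time_s: 17.45
position: [0.5336, 0.283, 0.0373]
orientation: [[-0.939, 0.343, -0.001], [0.343, 0.939, -0.001], [0.001, -0.001, -1.0]]
ft_force: [-0.5, 0.6, -0.5]
width: 0.0938
```

Request:
jog_arm(
  increments=[0,0,0,0,0,0,130,0,0,0,0,0,0,150,0,0,0,0,0,0,170,0,0,0,0,0,0,190,0,0,0,0,0,0,220,0,0,0,0,0,0,255,0,0,0,0,0,0,255,0,0,0,0,0,0,255],
  grip_force=20,
)

```text
time_s: 18.25
position: [0.5338, 0.2832, 0.0382]
orientation: [[-0.939, 0.343, -0.0], [0.343, 0.939, -0.0], [0.0, -0.0, -1.0]]
ft_force: [-0.8, -0.8, -0.1]
width: 0.0336
```

Let it settle, then raise.

Request:
jog_arm(
  increments=[0,0,0,0,0,0,255,0,0,0,0,0,0,255,0,0,0,0,0,0,255,0,0,0.1,0,0,0,255,0,0,1,0,0,0,255,0,0,2,0,0,0,255,0,0,3,0,0,0,255,0,0,3,0,0,0,255],
  grip_force=30,
)

```text
time_s: 19.05
position: [0.5336, 0.283, 0.1306]
orientation: [[-0.939, 0.343, -0.001], [0.343, 0.939, -0.0], [0.0, -0.0, -1.0]]
ft_force: [0.9, 0.4, -1.9]
width: 0.0263
```

Run:
```python
from h import *
np.set_printoptions(precision=4,suppress=True)
f=grab('wrist','wrist6.png'); g=grab('side','side6.png')
cv2.imwrite('pics/s6.png',cv2.resize(g['img'][180:340,220:400],None,fx=3.5,fy=3.5,interpolation=cv2.INTER_CUBIC)[:,:,::-1])
s=env.observe(); print(s['position'],s['width'],s['ft_force'])
```

```text
[0.5358 0.2842 0.1338] 0.026408899716565414 [ 0.3881 -1.3431 -1.7623]
```

View pics/wrist6.png

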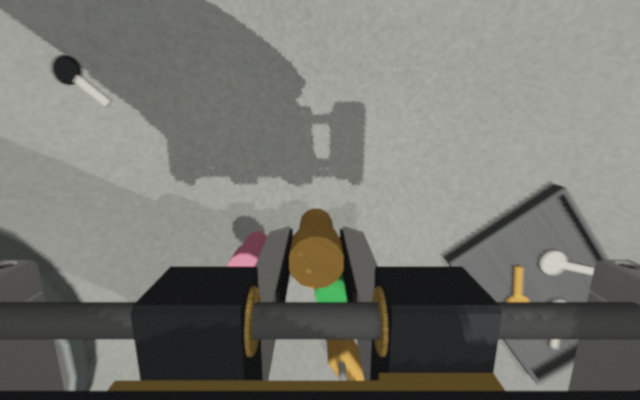

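View pics/s6.png

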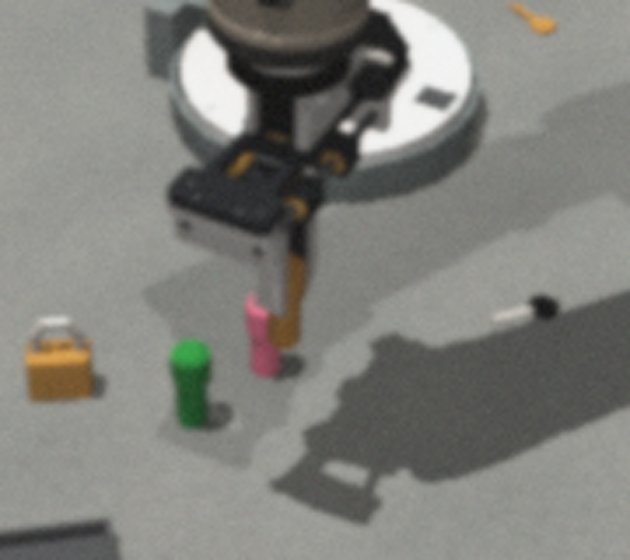

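Request:
jog_arm(
  increments=[0,-0.5,1,0,0,0,255,-0.1,-1.5,1,0,0,0,255,-0.15,-2.5,0,0,0,0,255,-0.15,-3,0,0,0,0,255,-0.15,-3,0,0,0,0,255,-0.15,-3,0,0,0,0,255,-0.15,-3,0,0,0,0,255,-0.15,-3,0,0,0,0,255],
)

```text
time_s: 19.95
position: [0.5229, 0.0856, 0.1491]
orientation: [[-0.939, 0.344, -0.001], [0.344, 0.939, -0.0], [0.001, -0.001, -1.0]]
ft_force: [0.3, 0.3, -2.9]
width: 0.0261
```

Request:
jog_arm(
  increments=[-0.15,-3,0,0,0,0,255,-0.15,-3,0,0,0,0,255,-0.15,-3,0,0,0,0,255,-0.15,-3,0,0,0,0,255,-0.15,-3,0,0,0,0,255,-0.15,-2,0,0,0,0,255,0,-1,0,0,0,0,255,0,-0.35,0,0,0,0,255],
)

```text
time_s: 20.75
position: [0.5142, -0.0966, 0.1491]
orientation: [[-0.939, 0.345, -0.001], [0.345, 0.939, -0.0], [0.001, -0.0, -1.0]]
ft_force: [0.8, 0.4, -1.2]
width: 0.0265
```

Request:
jog_arm(
  increments=[0,0,-0.5,0,0,0,255,0,0,-0.8,0,0,0,255,0,0,-0.8,0,0,0,255,0,0,-0.5,0,0,0,255,0,0,-0.2,0,0,0,255,0,0,0,0,0,0,255,0,0,0,0,0,0,255,0,0,0,0,0,0,255],
)

```text
time_s: 21.55
position: [0.5151, -0.0954, 0.1215]
orientation: [[-0.939, 0.343, 0.0], [0.343, 0.939, -0.0], [-0.0, 0.0, -1.0]]
ft_force: [-0.3, -1.6, -2.4]
width: 0.0264
```

Run:
```python
from h import *
np.set_printoptions(precision=4,suppress=True)
f=grab('wrist','wrist7.png'); g=grab('side','side7.png');t=grab('top','top7.png')
cv2.imwrite('pics/s7.png',cv2.resize(g['img'][130:250,250:370],None,fx=5,fy=5,interpolation=cv2.INTER_CUBIC)[:,:,::-1])
cv2.imwrite('pics/w7.png',cv2.resize(f['img'][170:320,240:400],None,fx=4,fy=4,interpolation=cv2.INTER_CUBIC)[:,:,::-1])
s=env.observe(); print(s['position'],s['width'],s['ft_force'])
```

```text
[ 0.515  -0.0954  0.1214] 0.026354661329961428 [-0.2736 -0.2434 -2.1203]
```

View pics/s7.png

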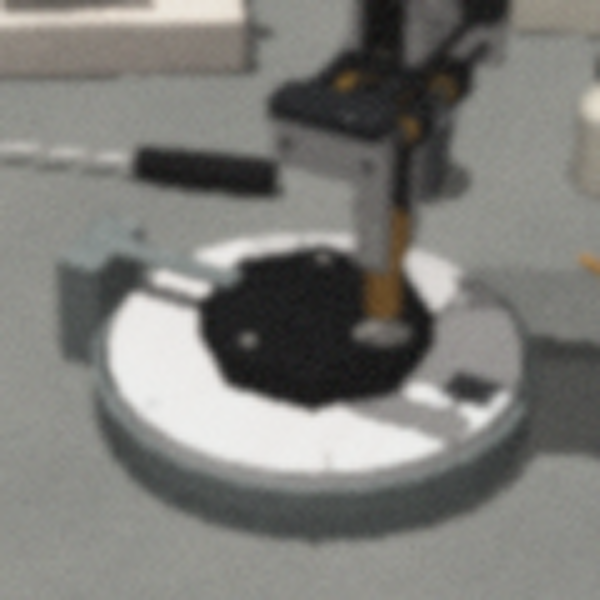

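View pics/w7.png

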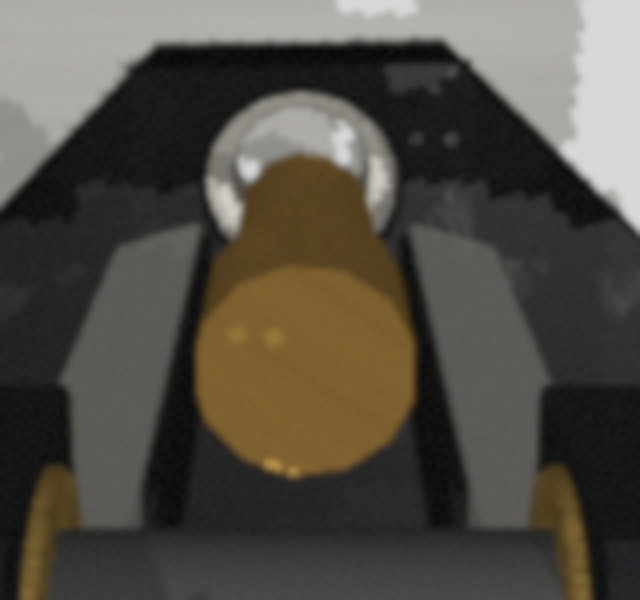

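Run:
```python
from h import *
from scipy.optimize import least_squares
np.set_printoptions(precision=4,suppress=True)
f=load('wrist7'); t=np.linspace(0,2*np.pi,120)
tcp=np.array([.515,-.0954,.1214])
def ext(c,r,z):
    p=proj(f,np.c_[c[0]+r*np.cos(t),c[1]+r*np.sin(t),0*t+z]); return np.r_[p.min(0),p.max(0)]
def o(x,y): return np.array([(x+.5)/4-.5+240,(y+.5)/4-.5+170])
l,tp=o(204,90); r_,_=o(398,0)
w=least_squares(lambda q:(ext(q,.017,.072)-[l,tp,r_,0])[[0,1,2]],tcp[:2]).x; print('window',w,ext(w,.017,.072)-[l,tp,r_,0])
a=o(195,264);b=o(416,476)
for z in(.146,.1484,.151):
    h=least_squares(lambda q:ext(q,.014,z)-np.r_[a,b],tcp[:2]); print('head',z,h.x,h.fun)
# foot: chamfer ring r=8 at z bottom; shank far edge. top of foot row 155
_,ft=o(0,155); xl,_=o(245,0); xr,_=o(365,0)
for z in (.081,.0834,.086):
  q=least_squares(lambda q:[min(ext(q,.008,z)[1],ext(q,.011,z+.003)[1])-ft,ext(q,.011,z+.003)[0]+ext(q,.011,z+.003)[2]-xl-xr],tcp[:2]).x; print('foot',z,q)
# cup bore from wrist: r=.0125,z=.0635 : left/right/top
l,tp=o(235,105); r_,_=o(366,0)
q=least_squares(lambda q:(ext(q,.0125,.0635)-[l,tp,r_,0])[[0,1,2]],tcp[:2]);print('bore',q.x,q.fun)
```

```text
window [ 0.5129 -0.0957] [  0.1496  -0.0052  -0.1497 238.3369]
head 0.146 [ 0.515  -0.0956] [-0.7091  0.2828  0.7095 -0.2743]
head 0.1484 [ 0.514  -0.0952] [-1.1562 -0.1029  1.1556  0.1651]
head 0.151 [ 0.5129 -0.0948] [-1.6565 -0.5337  1.6555  0.6579]
foot 0.081 [ 0.5154 -0.0958]
foot 0.0834 [ 0.5148 -0.0956]
foot 0.086 [ 0.5141 -0.0953]
bore [ 0.5131 -0.0959] [-0.7479  0.0185  0.7481]
```

Run:
```python
from h import *
np.set_printoptions(precision=4,suppress=True)
f=load('side7')
print(proj(f,[[.515,-.0955,.072],[.516,-.0955,.072],[.515,-.0955,.0834],[.515,-.0955,.0774],[.515,-.0955,.125]]))
cv2.imwrite('pics/s7b.png',cv2.resize(f['img'][165:210,310:345],None,fx=13,fy=13,interpolation=cv2.INTER_CUBIC)[:,:,::-1])
```

```text
[[325.9946 195.3892]
 [325.6586 195.3604]
 [326.1222 192.2041]
 [326.0549 193.8839]
 [326.5973 180.3416]]
```

View pics/s7b.png

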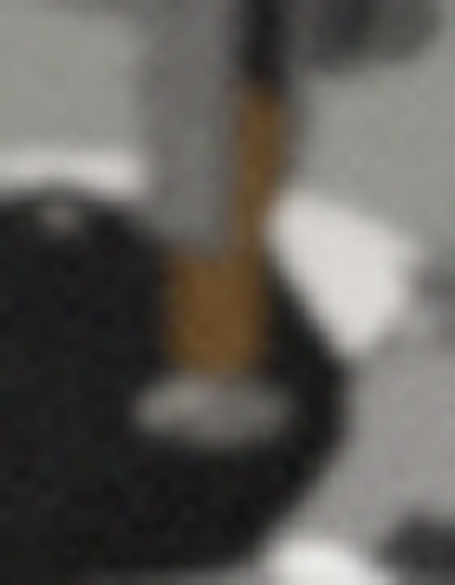

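Request:
jog_arm(
  increments=[-0.05,0,-0.3,0,0,0,255,0,0,-0.3,0,0,0,255,0,0,-0.3,0,0,0,255,0,0,-0.3,0,0,0,255,0,0,-0.2,0,0,0,255,0,0,-0.2,0,0,0,255,0,0,-0.1,0,0,0,255,0,0,0,0,0,0,255],
)

```text
time_s: 22.5
position: [0.5143, -0.0954, 0.104]
orientation: [[-0.939, 0.343, -0.0], [0.343, 0.939, -0.0], [0.0, -0.0, -1.0]]
ft_force: [0.5, -0.2, -1.1]
width: 0.0264
```

Request:
jog_arm(
  increments=[0,0,-0.04,0,0,0,255,0,0,-0.04,0,0,0,255,0,0,-0.04,0,0,0,255,0,0,-0.04,0,0,0,255,0,0,-0.04,0,0,0,255,0,0,0,0,0,0,255,0,0,0,0,0,0,255,0,0,0,0,0,0,255],
)

```text
time_s: 23.3
position: [0.5143, -0.0954, 0.1022]
orientation: [[-0.939, 0.343, -0.0], [0.343, 0.939, -0.0], [0.0, -0.0, -1.0]]
ft_force: [0.4, 0.6, -2.1]
width: 0.0266
```

Request:
jog_arm(
  increments=[0,0,-0.03,0,0,0,255,0,0,-0.03,0,0,0,255,0,0,-0.03,0,0,0,255,0,0,-0.02,0,0,0,255,0,0,-0.02,0,0,0,255,0,0,0,0,0,0,255,0,0,0,0,0,0,255,0,0,0,0,0,0,255],
)

```text
time_s: 24.1
position: [0.5143, -0.0954, 0.1009]
orientation: [[-0.939, 0.343, -0.0], [0.343, 0.939, -0.0], [0.0, -0.0, -1.0]]
ft_force: [-0.3, 0.3, -2.3]
width: 0.0265
```

Request:
jog_arm(
  increments=[0,0,-0.03,0,0,0,255,0,0,-0.03,0,0,0,255,0,0,-0.02,0,0,0,255,0,0,-0.02,0,0,0,255,0,0,0,0,0,0,255,0,0,0,0,0,0,255,0,0,0,0,0,0,255,0,0,0,0,0,0,255],
)

```text
time_s: 24.9
position: [0.5143, -0.0953, 0.0999]
orientation: [[-0.939, 0.343, -0.0], [0.343, 0.939, -0.0], [0.0, -0.0, -1.0]]
ft_force: [0.0, -0.1, -1.8]
width: 0.026
```

Request:
jog_arm(
  increments=[0,0,-0.03,0,0,0,255,0,0,-0.03,0,0,0,255,0,0,-0.02,0,0,0,255,0,0,-0.02,0,0,0,255,0,0,0,0,0,0,255,0,0,0,0,0,0,255,0,0,0,0,0,0,255,0,0,0,0,0,0,255],
)

```text
time_s: 25.7
position: [0.5144, -0.0953, 0.0989]
orientation: [[-0.939, 0.343, -0.0], [0.343, 0.939, -0.0], [0.0, -0.0, -1.0]]
ft_force: [-0.9, 0.4, -2.6]
width: 0.0263
```

Request:
jog_arm(
  increments=[0,0,-0.03,0,0,0,255,0,0,-0.03,0,0,0,255,0,0,-0.02,0,0,0,255,0,0,-0.02,0,0,0,255,0,0,0,0,0,0,255,0,0,0,0,0,0,255,0,0,0,0,0,0,255,0,0,0,0,0,0,255],
)

```text
time_s: 26.5
position: [0.5144, -0.0953, 0.0979]
orientation: [[-0.939, 0.343, 0.0], [0.343, 0.939, -0.0], [-0.0, -0.0, -1.0]]
ft_force: [0.9, -0.7, -2.8]
width: 0.0266
```

Request:
jog_arm(
  increments=[0,0,-0.03,0,0,0,255,0,0,-0.03,0,0,0,255,0,0,-0.03,0,0,0,255,0,0,-0.03,0,0,0,255,0,0,-0.03,0,0,0,255,0,0,0,0,0,0,255,0,0,0,0,0,0,255,0,0,0,0,0,0,255],
)

```text
time_s: 27.3
position: [0.5143, -0.0953, 0.0964]
orientation: [[-0.939, 0.343, -0.0], [0.343, 0.939, -0.0], [0.0, -0.0, -1.0]]
ft_force: [0.3, 0.4, -2.5]
width: 0.0263
```

Request:
jog_arm(
  increments=[0,0,-0.04,0,0,0,255,0,0,-0.04,0,0,0,255,0,0,-0.04,0,0,0,255,0,0,-0.04,0,0,0,255,0,0,-0.04,0,0,0,255,0,0,-0.04,0,0,0,255,0,0,-0.02,0,0,0,255,0,0,0,0,0,0,255],
)

```text
time_s: 28.1
position: [0.5143, -0.0953, 0.0938]
orientation: [[-0.939, 0.343, -0.0], [0.343, 0.939, -0.0], [0.0, -0.0, -1.0]]
ft_force: [0.1, -0.2, -2.0]
width: 0.0259
```

Request:
jog_arm(
  increments=[0,0,-0.04,0,0,0,255,0,0,-0.04,0,0,0,255,0,0,-0.04,0,0,0,255,0,0,-0.04,0,0,0,255,0,0,-0.04,0,0,0,255,0,0,-0.04,0,0,0,255,0,0,-0.02,0,0,0,255,0,0,0,0,0,0,255],
)

```text
time_s: 28.9
position: [0.5143, -0.0953, 0.0911]
orientation: [[-0.939, 0.343, -0.0], [0.343, 0.939, -0.0], [0.0, -0.0, -1.0]]
ft_force: [-0.2, -0.4, -1.2]
width: 0.0263
```

Request:
jog_arm(
  increments=[0,0,-0.06,0,0,0,255,0,0,-0.06,0,0,0,255,0,0,-0.06,0,0,0,255,0,0,-0.06,0,0,0,255,0,0,-0.06,0,0,0,255,0,0,-0.05,0,0,0,255,0,0,-0.03,0,0,0,255,0,0,0,0,0,0,255],
)

```text
time_s: 29.7
position: [0.5143, -0.0954, 0.0874]
orientation: [[-0.939, 0.343, -0.0], [0.343, 0.939, -0.0], [0.0, -0.0, -1.0]]
ft_force: [-0.4, -0.0, -2.6]
width: 0.0265
```

Request:
jog_arm(
  increments=[0,0,-0.02,0,0,0,255,0,0,-0.02,0,0,0,255,0,0,-0.02,0,0,0,255,0,0,-0.02,0,0,0,255,0,0,-0.02,0,0,0,255,0,0,0,0,0,0,255,0,0,0,0,0,0,255,0,0,0,0,0,0,255],
)

```text
time_s: 30.5
position: [0.5143, -0.0953, 0.0864]
orientation: [[-0.939, 0.343, 0.0], [0.343, 0.939, -0.0], [-0.0, -0.0, -1.0]]
ft_force: [0.2, 0.3, -2.2]
width: 0.0261
```

Request:
jog_arm(
  increments=[0,0,-0.02,0,0,0,255,0,0,-0.02,0,0,0,255,0,0,-0.02,0,0,0,255,0,0,-0.02,0,0,0,255,0,0,-0.02,0,0,0,255,0,0,0,0,0,0,255,0,0,0,0,0,0,255,0,0,0,0,0,0,255],
)

```text
time_s: 31.3
position: [0.5143, -0.0954, 0.0854]
orientation: [[-0.939, 0.343, -0.0], [0.343, 0.939, -0.0], [0.0, -0.0, -1.0]]
ft_force: [0.0, -0.4, -1.9]
width: 0.0264
```

Request:
jog_arm(
  increments=[0,0,-0.01,0,0,0,255,0,0,-0.01,0,0,0,255,0,0,-0.01,0,0,0,255,0,0,-0.01,0,0,0,255,0,0,-0.01,0,0,0,255,0,0,0,0,0,0,255,0,0,0,0,0,0,255,0,0,0,0,0,0,255],
)

```text
time_s: 32.1
position: [0.5143, -0.0953, 0.0849]
orientation: [[-0.939, 0.343, -0.0], [0.343, 0.939, -0.0], [0.0, -0.0, -1.0]]
ft_force: [-0.6, 0.3, -1.7]
width: 0.0262
```

Request:
jog_arm(
  increments=[0,0,-0.01,0,0,0,255,0,0,-0.01,0,0,0,255,0,0,-0.01,0,0,0,255,0,0,-0.01,0,0,0,255,0,0,-0.01,0,0,0,255,0,0,0,0,0,0,255,0,0,0,0,0,0,255,0,0,0,0,0,0,255],
  grip_force=10,
)

```text
time_s: 32.9
position: [0.5144, -0.0954, 0.0844]
orientation: [[-0.939, 0.343, 0.0], [0.343, 0.939, -0.0], [-0.0, -0.0, -1.0]]
ft_force: [1.1, 0.3, -1.7]
width: 0.0275
```

Request:
jog_arm(
  increments=[0,0,-0.01,0,0,0,255,0,0,-0.01,0,0,0,255,0,0,-0.01,0,0,0,255,0,0,-0.01,0,0,0,255,0,0,-0.01,0,0,0,255,0,0,0,0,0,0,255,0,0,0,0,0,0,255,0,0,0,0,0,0,255],
)

```text
time_s: 33.7
position: [0.5144, -0.0953, 0.0839]
orientation: [[-0.939, 0.343, 0.0], [0.343, 0.939, -0.0], [-0.0, -0.0, -1.0]]
ft_force: [-0.8, 0.7, -0.9]
width: 0.0266
```

Request:
jog_arm(
  increments=[0,0,-0.01,0,0,0,255,0,0,-0.01,0,0,0,255,0,0,-0.01,0,0,0,255,0,0,-0.01,0,0,0,255,0,0,0,0,0,0,255,0,0,0,0,0,0,255,0,0,0,0,0,0,255,0,0,0,0,0,0,255],
)

```text
time_s: 34.5
position: [0.5144, -0.0953, 0.0835]
orientation: [[-0.939, 0.343, 0.0], [0.343, 0.939, -0.0], [-0.0, -0.0, -1.0]]
ft_force: [-1.9, 1.0, 5.8]
width: 0.0269
```

Request:
jog_arm(
  increments=[0,0,-0.01,0,0,0,255,0,0,-0.01,0,0,0,255,0,0,-0.01,0,0,0,255,0,0,0,0,0,0,255,0,0,0,0,0,0,255,0,0,0,0,0,0,255,0,0,0,0,0,0,255,0,0,0,0,0,0,255],
)

```text
time_s: 35.3
position: [0.5145, -0.0953, 0.0834]
orientation: [[-0.939, 0.343, 0.0], [0.343, 0.939, -0.0], [-0.0, 0.0, -1.0]]
ft_force: [-1.9, 0.7, 7.4]
width: 0.0267
```

Request:
jog_arm(
  increments=[0,0,0.02,0,0,0,255,0,0,0.02,0,0,0,255,0,0,0,0,0,0,255,0,0,0,0,0,0,160,0,0,0,0,0,0,130,0,0,0,0,0,0,100,0,0,0,0,0,0,60,0,0,0,0,0,0,40],
)

```text
time_s: 36.1
position: [0.5143, -0.0953, 0.0836]
orientation: [[-0.939, 0.343, -0.0], [0.343, 0.939, -0.0], [0.0, -0.0, -1.0]]
ft_force: [0.1, -0.2, 0.3]
width: 0.0629
```

Request:
jog_arm(
  increments=[0,0,0,0,0,0,40,0,0,0,0,0,0,40,0,0,0.5,0,0,0,40,0,0,1,0,0,0,40,0,0,2,0,0,0,40,0,0,3,0,0,0,40,0,0,4,0,0,0,40,0,0,4,0,0,0,40],
)

```text
time_s: 36.9
position: [0.514, -0.0954, 0.2309]
orientation: [[-0.939, 0.343, 0.0], [0.343, 0.939, -0.0], [-0.0, -0.0, -1.0]]
ft_force: [1.0, 0.0, 0.4]
width: 0.0791
```

Request:
jog_arm(
  increments=[0,3,1,0,0,0,40,0,4,1,0,0,0,40,0,4,0,0,0,0,40,0,4,0,0,0,0,40,0,4,0,0,0,0,40,0,3,0,0,0,0,40,0,2,0,0,0,0,40,0,0,0,0,0,0,40],
)

```text
time_s: 37.7
position: [0.514, 0.1476, 0.2494]
orientation: [[-0.941, 0.339, 0.0], [0.339, 0.941, 0.001], [-0.0, 0.001, -1.0]]
ft_force: [0.0, -0.7, -0.0]
width: 0.0792
```

Run:
```python
from h import *
np.set_printoptions(precision=4,suppress=True)
g=grab('side','side8.png');t=grab('top','top8.png')
cv2.imwrite('pics/s8.png',cv2.resize(g['img'][130:250,250:370],None,fx=5,fy=5,interpolation=cv2.INTER_CUBIC)[:,:,::-1])
cv2.imwrite('pics/t8.png',cv2.resize(t['img'][150:265,290:400],None,fx=5,fy=5,interpolation=cv2.INTER_CUBIC)[:,:,::-1])
for f,n in((t,'top'),(g,'side')):
    print(n,proj(f,[[.5155,-.0955,.1105],[.5155,-.0955,.0455+.042],[.5155,-.0955,.072]]))
    hsv=cv2.cvtColor(f['img'],cv2.COLOR_RGB2HSV); m=cv2.inRange(hsv,(10,110,70),(32,255,255))
    k,l,s,c=cv2.connectedComponentsWithStats(m)
    for i in range(1,k):
        if s[i,4]>25 and 315<c[i,0]<350 and 160<c[i,1]<240: print(s[i],c[i],ray(f,[c[i]],.1105))
```

```text
top [[337.3199 218.8706]
 [336.984  220.2322]
 [336.7646 221.1217]]
[332 214  11  11  92] [337.1196 218.8587] [[ 0.5155 -0.0949  0.1105]]
side [[326.2594 184.5054]
 [325.9993 191.0374]
 [325.8266 195.3748]]
[321 182  11  17 130] [325.9462 189.7077] [[ 0.5136 -0.0683  0.1105]]
```

View pics/s8.png

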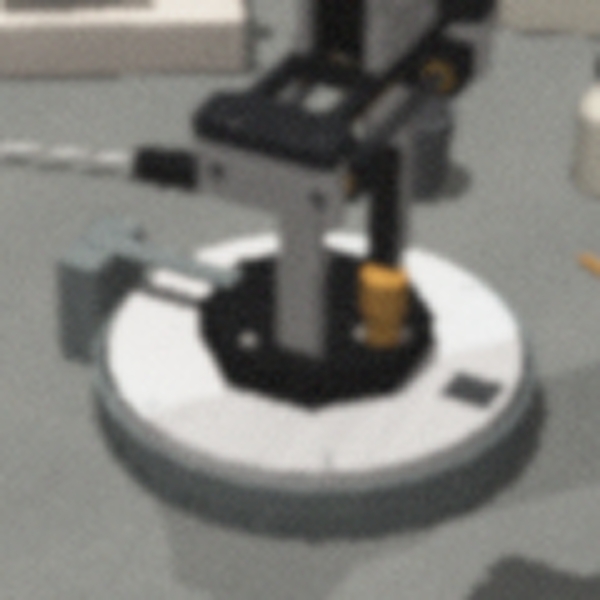

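View pics/t8.png

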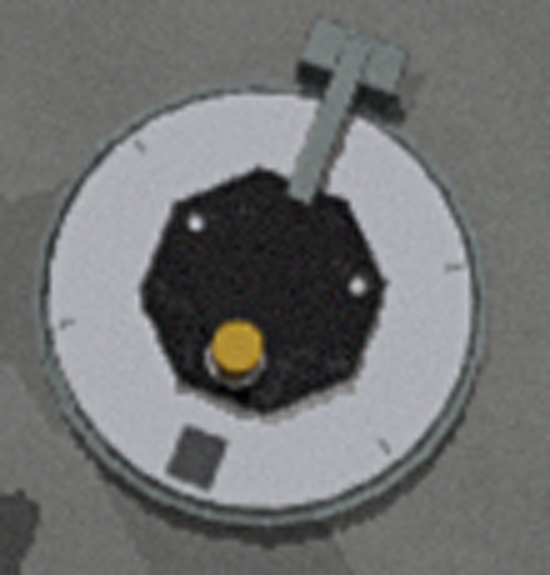

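Run:
```python
from h import *
print(env.hand_in()); s=env.observe(); print(s['time_s'],s['ft_force'])
```

```text
the job is handed in; nothing more can be done
None
the job is handed in; nothing more can be done
```

I turned the wheel about 86° anticlockwise, lowered the brass barrel through the window into the open cup, let go, backed the arm away and handed the job in. No verdict is reported.

**Wheel:** One fingertip stroke on the rim was enough, with readings up to about 8 N of press. In the top view the bar then stood within about 0.5° (0.01 rad) of the window's radius, and it looked the same in the last picture.

**Barrel:** I gripped it by the head and lowered it in steps of 1 mm or less over the last stretch. It touched the cup floor at the predicted height. The highest reading while pressing was 7.4 N; forces are only reported at the end of each call, so a short peak in between would not show.

**Last checks:** The final picture puts the barrel head at (0.5155, -0.0949), within about 1 mm of the measured window centre and at the height of a home barrel. That agrees with an underside about 45.5 mm above the bench. The barrel looked upright, the gripper was clear of everything, and about 38 of the 72 s were used. Nothing touched the padlock, oiler, screwdriver, pot or the two look-alikes, though I did not measure their positions again.

**Disagreements:** Before the insertion, the wrist and side cameras differed by about 2 mm on the barrel's offset from the window in x. I took a value in between, and the barrel went in with no noticeable side force.

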